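# Index the carving table on by one notch

### The job

The next petal of the small rosette is to be carved, so index its rotary table on by one station. First put the sprung plunger to work: pull its T-shaped knob up out of the shallow parking notch, turn it clockwise to the deep slot and let it down, so that the plunger's nose rests on the notched plate; then turn the table slowly clockwise (seen from above) by its upright wooden handle until the plunger drops fully into the very next notch and locks it, and let go. Do not force the knob against its collar or wrench the table once the plunger has caught it, and leave the brush, the gouge and the pencil where they lie.

Things in the scene. Friction and masses are not known exactly. Their poses are not given: they have to be found in the camera images.
- indexer: Indexing carving table fixed to the bench: green cast base, steel plate that turns on a vertical axis, and on it a 104 mm wide lime-wood disc with a half-carved six-petal rosette, top 75 mm above the bench. Origin: on the turning axis at bench height; z up, +y from the axis to the plunger bracket. Its place and yaw differ each time; the base does not move.
- plunger_bracket: Green bracket of the base, same origin and axes as indexer. Post 32 x 26 mm outside the plate's rim, y = 92 to 118 mm; its arm, 34 mm wide, top 78 mm above the bench, reaches over the rim to y = 58 mm and carries the collar and plunger. Keep the load on bracket and collar under 30 N, through the knob or otherwise.
- collar (a point): Centre of the top of the steel collar on the arm, on the plunger's vertical axis: x 0, y 74, z 100 mm in the indexer's frame. Collar 30 mm across. Across its top run a shallow parking notch, 3 mm deep, 6 mm wide, on the line 70 degrees counter-clockwise (from above) of the indexer's x axis, and a deep slot, 7 mm wide, along the indexer's x axis. Axes as indexer.
- knob_bar (a point): Centre of the knob's dark steel cross bar, on the plunger's axis: 46 mm long (this point's x), 14 mm thick (y), 20 mm high, on a 12 mm stem; fingers fit across the 14 mm. Height over the bench: 131 mm parked at the start (bar on the parking notch's line), 125 mm with the nose on the plate, 117 mm with the nose home in a notch.
- cross_pin (a point): Middle of the 4 mm pin, 30 mm long, through the knob's stem, parallel to the bar; it sits in the collar. Knob and pin leave the parking notch after 3 mm of pull; the pull ends hard at 6.5 mm. Turned 70 degrees clockwise from there, the pin stands over the deep slot (within 5 degrees it goes in) and the knob sinks by its spring: 9 N parked, 11 N full out.
- nose (a point): Lowest point of the plunger, a round-ended steel pin 8 mm thick that slides up and down with the knob; 6 mm clear of the plate while parked. Spring-pressed with 6 to 8 N once let down, it rests on the plate (46 mm above the bench) and drops 8 mm when a notch comes under it within about 1 mm. Turn slowly: it needs a moment to drop.
- notch_plate: Notched steel ring, the rim of the turning plate (origin on its axis), 172 mm across, 12 mm thick, top 46 mm above the bench. Six notches, 60 degrees apart, 10 mm wide, 62 to 86 mm from the axis. At the start none is under the plunger; the next comes after 8 to 50 degrees of clockwise turn. The ring is clamped to the table at any angle to the handle. Keep its load under 20 N.
- handle (a point): Point 112 mm above the bench on the axis of the upright round wooden handle, 20 mm thick, top 126 mm above the bench, that stands on the plate 74 mm from the turning axis and goes round with it. Turning drags with 2 to 5 N here while the nose rubs on the plate; once it has caught there is 1 mm of play and then the table is held hard.
- brush: Flat brush, 203 x 34 x 18 mm, lying on the bench to the right of the table; origin at the middle of its underside, length along y. Leave it alone.
- gouge_a: Carving gouge with a wooden handle, 288 x 25 x 25 mm, lying further to the right; origin at the middle of its underside, length along y. Leave it alone.
- pencil: Yellow carpenter's pencil, 170 x 7 x 6 mm, lying in front and to the right; origin at the middle of its underside, length along y. Leave it alone.

How it is judged:
By the outcome, as a careful person would: the job done as asked, in the order asked, and still so for the second after the job is handed in, with the robot touching nothing.
It also fails if it takes over 72 s, if anything falls off the work surface, if the arm or the gripper's body presses on something with over 40 N, if the wrist force passes 120 N, or if a joint passes its speed limit or range.

### The arm

A 6-joint arm with a two-finger parallel gripper is mounted at the origin on a cart in front of the work surface, level with it; the furniture and walls round the work are solid. World frame = base frame: x ahead of the robot, y to its left, z up, the work surface at z = 0. Lengths are in m, angles in rad, forces in N, time in s.
With the tool pointing down it reaches from about 0.35 to 0.775 m from the base axis. Payload 5.5 kg.
Tool frame: the origin (TCP) lies at the very end of the fingers, on their centre line; the grasp point (between the pads) lies 19 mm behind it; z points along the fingers, y is the line along which they close (so a half turn about z gives the same grasp; the last joint's range is limited). The gripper opens to 85 mm and grips with 20 to 120 N. Pads are 22 mm wide; open, the fingers measure 114 mm over their backs; the gripper's body (76 mm by 85 mm) begins 54 mm behind the grasp point. The pads swing forward as they close: fully open they stand 13 mm farther back than shut.
Start: joints at [-1.461, 0.313, 0.046, 1.304, 0, 1.431], TCP at [0.142, -0.557, 0.231] pointing down, gripper open.
Joint ranges: [-2.76, 2.76], [-0.86, 1.69], [-1.03, 1.26], [-2.2, 2.34], [-1.47, 1.5], [-3.14, 3.14]. Speed limits (rad/s): [2.57, 2.57, 3.14, 3.14, 3.14, 3.14].

### API

Orientations are given as a 3x3 rotation matrix whose columns are the frame's x, y, z axes.
In Python, from station import robot gives the robot as it stands. The module is installed in compiled form; this text tells all that it offers.
- The arm moves only by the tool servo_tool, never from a script. Its argument "motion" is a list of rows, each an object of numbers: "gripper": the finger opening in m, from 0 to 0.0854; "dx", "dy", "dz": the shift along the tool's x, y, z in m; "ax", "ay", "az": the turn, a rotation vector about the tool's x, y, z in degrees. In form: [{"gripper": .., "dx": .., "dy": .., "dz": .., "ax": .., "ay": .., "az": ..}, ...]. A call has exactly 8 rows; each row is the pose to reach, as a shift and turn from the pose commanded when the call began, along the tool's axes at that moment; what a row does not reach only later rows make up. A row lasts 1/12 s, in which the tool goes at most 41.7 mm and 7.16 degrees, less where a joint would pass 70% of its speed; a pose out of reach is approached as far as the arm can. A call with a gripper value outside its range is refused whole. The fingers move at their own pace and stop on an object; the grip force is fixed at half the most. Time passes only in rows, so rows that repeat a pose let the fingers close, or fill a call up. It gives the time, the measured TCP pose, the force, the opening and the grip force at its end, in the units of the state.
- robot.get_state(): the state, without advancing time (a new reading comes with each control period).
- robot.grab_frame(name): name is "side" or "top"; returns a dict with "image" (420x560x3 uint8, red, green, blue), "depth" (420x560 float32, m along the optical axis (not along the pixel's ray), 0 where there is no reading), "mtx" (3x3 intrinsics, pixels), "D" ([k1, k2, p1, p2, k3] as OpenCV has them; the pictures are not rectified), "pose" (4x4, takes a point from camera to world coordinates). Camera axes: x right, y up, looking along -z (the intrinsics and any distortion apply to the point x, -y, -z); pixel columns grow to the right and rows downward; lengths in m; the calibration is good to about 2 mm. A picture is of the moment at which its call begins.
- robot.sign_off(): hands the job in; it is judged then, once.
Trained networks look in a picture, given as the dict that the camera call returned (one of the last four; its "shot" number tells which), for a name from the list of things; names that differ only in an ending like _2 or _b are one class to them, and where a whole thing is asked for, a point or a joint stands for the part that bears it (a point fixed in the world has none). Each returns a list of dicts, best first, with "p" (0 to 1); they miss things now and then, are a little off and sometimes report something else, mostly with a low value. They report only what shows in the picture. A call takes as long as a camera call.
- robot.search_frame(picture, target): "box" ([centre column, centre row, width, height] in pixels, round what is visible of it).
- robot.trace(picture, target): "region" (420x560 bool, what is visible of it) and "box" ([centre column, centre row, width, height] in pixels, round what is visible of it).
The state is a dict: "time_s": time; "joints": joint angles; "qvel": joint speeds; "tau": joint torques, N m; "position": TCP position; "eef_rot": TCP orientation; "force": force on the tool from outside, world axes, zero at the start; "moment": the same for the moment, N m; "grip_width": finger opening in m; "finger_force": force on a finger pad.
Only numpy, scipy, OpenCV 4.12 (cv2) and the standard library are available. Lean on these libraries where they do the work, as an engineer would, in place of code of your own. Each camera call takes 0.05 s, during which the arm holds its last target. There are 200 camera calls.

## Working session

There is one attempt and no reset: what is moved stays moved. The work goes in short steps, Python scripts to look and compute and a tool call to move; the robot and the scene stay as the last step left them, time stands still between calls to the robot, and variables do not carry over. Pictures are saved under pics/ and viewed, at most 10 in all, crops included, and the job is handed in when it is done.

Besides the shell and the picture viewer there is one more tool, called by a JSON object that holds its "api" and its "payload", one argument or row to a line. servo_tool: Moves the arm, as the interface text tells. Its arguments: {"type":"object","properties":{"motion":{"type":"array","items":{"type":"object","properties":{"gripper":{"type":"number"},"dx":{"type":"number"},"dy":{"type":"number"},"dz":{"type":"number"},"ax":{"type":"number"},"ay":{"type":"number"},"az":{"type":"number"}}}}},"required":["motion"]}

```bash
mkdir -p pics; cat > h.py <<'E'
import numpy as np, cv2
from station import robot
def pts(f, mask):
    r,c=np.nonzero(mask&(f["depth"]>0)); d=f["depth"][r,c].astype(float)
    u=cv2.undistortPoints(np.stack([c,r],1).astype(np.float64)[:,None],f["mtx"],f["D"])[:,0]
    P=np.stack([u[:,0]*d,-u[:,1]*d,-d],1)
    T=f["pose"]; return P@T[:3,:3].T+T[:3,3]
def save(f,n): cv2.imwrite(f"pics/{n}.png",f["image"][:,:,::-1])
E
python3 - <<'E'
from h import *
np.set_printoptions(precision=4,suppress=True)
for n in("top","side"):
    f=robot.grab_frame(n); save(f,n+"0")
    for t in("knob_bar","handle","collar","plunger_bracket","notch_plate","indexer"):
        for x in robot.trace(f,t)[:2]:
            P=pts(f,x["region"]); print(n,t,round(x["p"],2),np.round(x["box"]),len(P), np.median(P,0) if len(P) else "", np.percentile(P[:,2],98) if len(P) else "")
s=robot.get_state();print(s["eef_rot"],s["position"],s["time_s"])
E
```

```text
top handle 0.77 [246. 186.  60.  62.] 2876 [ 0.6069 -0.1147  0.0501] 0.07911716985343276
top handle 0.41 [344. 197.  22.  69.] 533 [ 0.62   -0.3861  0.0132] 0.020766725941832025
top collar 0.73 [213. 194.  24.  18.] 245 [ 0.5791 -0.0165  0.0777] 0.13211072285883257
top plunger_bracket 0.7 [300. 243.  52.  26.] 178 [ 0.4539 -0.2679  0.0043] 0.011172734112915386
top plunger_bracket 0.48 [210. 193.  21.  19.] 211 [ 0.5789 -0.0153  0.078 ] 0.10416817891962024
top notch_plate 0.75 [244. 184.  62.  61.] 1176 [ 0.623  -0.1182  0.0462] 0.05216724898634151
top indexer 0.68 [237. 185.  76.  63.] 3173 [ 0.6002 -0.1085  0.0536] 0.13810631359153125
side knob_bar 0.6 [266. 155.  15.  19.] 154 [ 0.5889 -0.04    0.1368] 0.14281896466621133
side handle 0.96 [289. 204.  79.  54.] 3247 [ 0.5959 -0.1337  0.0506] 0.11540024821358046
side collar 0.58 [265. 176.  20.  29.] 441 [ 0.5793 -0.0348  0.078 ] 0.1030341480154803
side plunger_bracket 0.86 [265. 174.  21.  31.] 437 [ 0.5782 -0.0342  0.0771] 0.10223731260676576
side notch_plate 0.82 [289. 205.  75.  55.] 1401 [ 0.5749 -0.1449  0.0466] 0.05038417400780659
side indexer 0.69 [288. 195.  77.  93.] 4068 [ 0.5866 -0.124   0.0538] 0.13448524591130212
[[ 0.969   0.2472 -0.    ]
 [ 0.2472 -0.969  -0.0001]
 [-0.      0.0001 -1.    ]] [ 0.1421 -0.5572  0.2313] 0.7
```

```bash
cd pics; python3 -c "
import cv2,numpy as np
cv2.imwrite('b.png',cv2.resize(np.vstack([cv2.imread('top0.png'),cv2.imread('side0.png')]),None,fx=.71,fy=.71))"
```

```text
(no output)
```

View pics/top0.png

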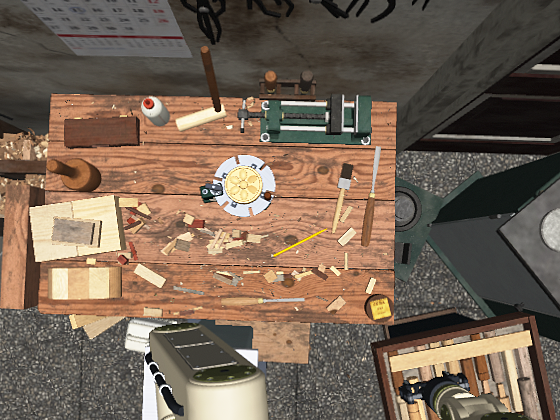

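View pics/side0.png

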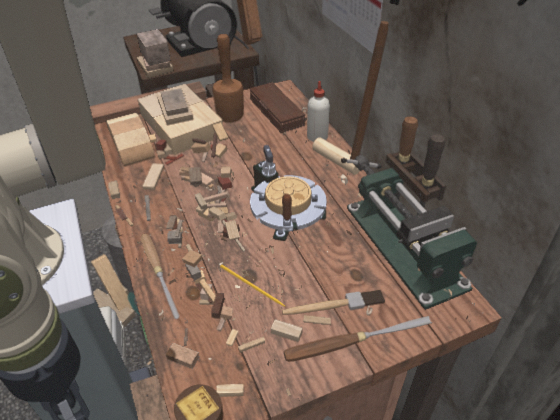

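The top view shows the plate at (244,184), the bracket and knob on its left at (210,192), and the wooden handle on its right at (268,196). In the side view the knob is at (267,155) and the handle at (287,207). Next I'll fit the geometry from depth.

```bash
cat > m.py <<'E'
from h import *
from scipy.optimize import least_squares
np.set_printoptions(precision=4,suppress=True)
def circ(P,r):
    # fit outer boundary of disc: centre of min enclosing circle, robustly
    f=lambda c: np.maximum(np.hypot(*(P[:,:2]-c).T)-r,0)
    return cv2.minEnclosingCircle(P[:,:2].astype(np.float32))
if __name__=="__main__":
  for n in("top","side"):
    f=robot.grab_frame(n); P=pts(f,np.ones((420,560),bool))
    c0=np.array([.605,-.115]); Q=P[np.hypot(*(P[:,:2]-c0).T)<.16]
    D=Q[(abs(Q[:,2]-.075)<.004)&(np.hypot(*(Q[:,:2]-c0).T)<.06)]
    R=Q[(abs(Q[:,2]-.046)<.004)]
    print(n,"disc",len(D),circ(D,.052),"ring",len(R),circ(R,.086))
    H=Q[(Q[:,2]>.088)]
    k=H[H[:,1]>-.085]; h=H[H[:,1]<-.13]
    for nm,S in(("knob",k),("handle",h)):
        if not len(S): print(nm,"none"); continue
        print(nm,len(S),S.min(0),S.max(0))
        for a,b in((.088,.103),(.105,.119),(.119,.15)):
            T=S[(S[:,2]>a)&(S[:,2]<b)]
            if len(T)>3: print("  z",a,b,len(T),T.mean(0),cv2.minAreaRect(T[:,:2].astype(np.float32)))
E
python3 m.py
```

```text
top disc 475 ((0.6080850958824158, -0.11095543205738068), 0.05150352790951729) ring 1268 ((0.5709570050239563, -0.09705780446529388), 0.12582559883594513)
knob 132 [ 0.5768 -0.0613  0.0935] [ 0.6058 -0.0177  0.1467]
  z 0.088 0.103 29 [ 0.5869 -0.0375  0.0984] ((0.5898284912109375, -0.04151264205574989), (0.02170434035360813, 0.028638329356908798), 55.41392135620117)
  z 0.119 0.15 100 [ 0.5912 -0.0397  0.1383] ((0.5918728709220886, -0.0395633727312088), (0.04448620602488518, 0.014416059479117393), 81.25396728515625)
handle 53 [ 0.5667 -0.186   0.0886] [ 0.7529 -0.1701  0.1312]
  z 0.088 0.103 8 [ 0.7277 -0.1755  0.0933] ((0.6598998308181763, -0.1781357079744339), (0.1845274716615677, 0.008069492876529694), 0.7998613119125366)
  z 0.105 0.119 10 [ 0.5901 -0.179   0.1152] ((0.6602384448051453, -0.17324326932430267), (0.18465986847877502, 0.015408934094011784), 3.31182599067688)
  z 0.119 0.15 33 [ 0.5758 -0.1774  0.1237] ((0.5755507349967957, -0.17814764380455017), (0.01544647291302681, 0.01567717082798481), 0.4569855332374573)
side disc 611 ((0.6074520945549011, -0.10931581258773804)
[... 442 characters left out ...]
267197), 46.00828552246094)
  z 0.119 0.15 121 [ 0.5888 -0.0424  0.1368] ((0.590447187423706, -0.03900480270385742), (0.045409832149744034, 0.013724664226174355), 80.60645294189453)
handle 180 [ 0.5655 -0.1866  0.0882] [ 0.754  -0.1667  0.1298]
  z 0.088 0.103 68 [ 0.6328 -0.1788  0.0947] ((0.66032475233078, -0.1775810569524765), (0.1877097487449646, 0.01574229635298252), 0.9882513284683228)
  z 0.105 0.119 57 [ 0.5915 -0.1802  0.1119] ((0.6590568423271179, -0.17941802740097046), (0.017027825117111206, 0.18729111552238464), 89.1215591430664)
  z 0.119 0.15 50 [ 0.574  -0.1784  0.1237] ((0.574378252029419, -0.17707426846027374), (0.01682627759873867, 0.016796257346868515), 28.912067413330078)
```

{"api": "servo_tool", "payload": {
  "motion": [
    {"gripper":0.05,"dx":0.034,"dy":-0.023,"dz":0.002,"az":-4},
    {"gripper":0.05,"dx":0.067,"dy":-0.047,"dz":0.005,"az":-8},
    {"gripper":0.05,"dx":0.1,"dy":-0.07,"dz":0.008,"az":-12},
    {"gripper":0.05,"dx":0.134,"dy":-0.093,"dz":0.01,"az":-17},
    {"gripper":0.05,"dx":0.167,"dy":-0.117,"dz":0.012,"az":-21},
    {"gripper":0.05,"dx":0.2,"dy":-0.14,"dz":0.015,"az":-25},
    {"gripper":0.05,"dx":0.234,"dy":-0.163,"dz":0.017,"az":-29},
    {"gripper":0.05,"dx":0.267,"dy":-0.187,"dz":0.02,"az":-34}
  ]
}}

```text
invalid input
```

```bash
cat >> h.py <<'E'
def go(x,y,z,yaw,C=None):
    "tool-frame shift/turn to reach TCP x,y,z with tool y axis at yaw deg, tool straight down"
    s=robot.get_state(); R=np.array(s["eef_rot"]); p=np.array(s["position"])
    a=np.radians(yaw); Y=np.array([np.cos(a),np.sin(a),0]); Z=np.array([0,0,-1.]); T=np.stack([np.cross(Y,Z),Y,Z],1)
    print("d",np.round(R.T@(np.array([x,y,z])-p),4),"a",np.round(np.degrees(cv2.Rodrigues(R.T@T)[0].ravel()),2))
def st():
    s=robot.get_state(); R=np.array(s["eef_rot"])
    print("t",s["time_s"],"p",np.round(s["position"],4),"yaw",round(float(np.degrees(np.arctan2(R[1,1],R[0,1]))),2),"F",np.round(s["force"],1),"M",np.round(s["moment"],2),"w",round(s["grip_width"],4),"ff",s["finger_force"],"q",np.round(s["joints"],2))
E
python3 -c "
from h import *
st();go(.591,-.039,.17,-8)"
```

```text
t 0.8 p [ 0.1421 -0.5572  0.2314] yaw -75.69 F [-0.7  0.1  0. ] M [ 0.   -0.01  0.03] w 0.0854 ff 0.0 q [-1.46  0.31  0.05  1.3   0.    1.43]
d [ 0.563  -0.3912  0.0613] a [ 1.000e-02  1.000e-02 -6.769e+01]
```

{"api": "servo_tool", "payload": {
  "motion": [
    {"gripper":0.05,"dx":0.034,"dy":-0.023,"dz":0.002,"ax":0,"ay":0,"az":-4},
    {"gripper":0.05,"dx":0.067,"dy":-0.047,"dz":0.005,"ax":0,"ay":0,"az":-8},
    {"gripper":0.05,"dx":0.1,"dy":-0.07,"dz":0.008,"ax":0,"ay":0,"az":-12},
    {"gripper":0.05,"dx":0.134,"dy":-0.093,"dz":0.01,"ax":0,"ay":0,"az":-17},
    {"gripper":0.05,"dx":0.167,"dy":-0.117,"dz":0.012,"ax":0,"ay":0,"az":-21},
    {"gripper":0.05,"dx":0.2,"dy":-0.14,"dz":0.015,"ax":0,"ay":0,"az":-25},
    {"gripper":0.05,"dx":0.234,"dy":-0.163,"dz":0.017,"ax":0,"ay":0,"az":-29},
    {"gripper":0.05,"dx":0.267,"dy":-0.187,"dz":0.02,"ax":0,"ay":0,"az":-34}
  ]
}}

```text
time_s: 1.47
position: [0.3557, -0.3086, 0.2116]
eef_rot: [[0.663, 0.749, 0.001], [0.749, -0.663, -0.001], [-0.0, 0.001, -1.0]]
force: [0.4, -1.0, 0.6]
grip_width: 0.0502
finger_force: 0.0
```

```bash
python3 -c "
from h import *
st();go(.591,-.039,.17,-8)"
```

```text
t 1.4667 p [ 0.3557 -0.3086  0.2116] yaw -41.51 F [ 0.4 -1.   0.6] M [-0.01 -0.09 -0.  ] w 0.0502 ff 0.0 q [-0.89  0.12 -0.25  1.2   0.    1.41]
d [ 0.3578 -0.0025  0.0415] a [ 7.000e-02  3.000e-02 -3.351e+01]
```

{"api": "servo_tool", "payload": {
  "motion": [
    {"gripper":0.05,"dx":0.04,"dy":0,"dz":0.005,"ax":0,"ay":0,"az":-4},
    {"gripper":0.05,"dx":0.08,"dy":0,"dz":0.01,"ax":0,"ay":0,"az":-8},
    {"gripper":0.05,"dx":0.12,"dy":0,"dz":0.015,"ax":0,"ay":0,"az":-12},
    {"gripper":0.05,"dx":0.16,"dy":0,"dz":0.02,"ax":0,"ay":0,"az":-17},
    {"gripper":0.05,"dx":0.2,"dy":0,"dz":0.025,"ax":0,"ay":0,"az":-21},
    {"gripper":0.05,"dx":0.24,"dy":-0.001,"dz":0.03,"ax":0,"ay":0,"az":-25},
    {"gripper":0.05,"dx":0.28,"dy":-0.001,"dz":0.035,"ax":0,"ay":0,"az":-29},
    {"gripper":0.05,"dx":0.32,"dy":-0.002,"dz":0.04,"ax":0,"ay":0,"az":-33.5}
  ]
}}

```text
time_s: 2.13
position: [0.5672, -0.0679, 0.1712]
eef_rot: [[0.139, 0.99, 0.001], [0.99, -0.139, -0.0], [-0.0, 0.001, -1.0]]
force: [0.3, -0.7, 0.9]
grip_width: 0.0503
finger_force: 0.0
```

```bash
python3 -c "
from h import *
st();go(.591,-.039,.113,-8)"
```

```text
t 2.1333 p [ 0.5672 -0.0679  0.1712] yaw -7.97 F [ 0.3 -0.7  0.9] M [-0.07 -0.02 -0.03] w 0.0503 ff 0.0 q [-0.26  0.33 -0.08  1.16 -0.    1.45]
d [0.032  0.0195 0.0582] a [0.04 0.02 0.03]
```

{"api": "servo_tool", "payload": {
  "motion": [
    {"gripper":0.05,"dx":0.016,"dy":0.01,"dz":0,"ax":0,"ay":0,"az":0},
    {"gripper":0.05,"dx":0.032,"dy":0.0195,"dz":0,"ax":0,"ay":0,"az":0},
    {"gripper":0.05,"dx":0.032,"dy":0.0195,"dz":0.015,"ax":0,"ay":0,"az":0},
    {"gripper":0.05,"dx":0.032,"dy":0.0195,"dz":0.03,"ax":0,"ay":0,"az":0},
    {"gripper":0.05,"dx":0.032,"dy":0.0195,"dz":0.045,"ax":0,"ay":0,"az":0},
    {"gripper":0.05,"dx":0.032,"dy":0.0195,"dz":0.058,"ax":0,"ay":0,"az":0},
    {"gripper":0.035,"dx":0.032,"dy":0.0195,"dz":0.058,"ax":0,"ay":0,"az":0},
    {"gripper":0.028,"dx":0.032,"dy":0.0195,"dz":0.058,"ax":0,"ay":0,"az":0}
  ]
}}

```text
time_s: 2.8
position: [0.5892, -0.0407, 0.1127]
eef_rot: [[0.142, 0.99, -0.002], [0.99, -0.142, 0.0], [0.0, -0.002, -1.0]]
force: [1.3, 0.3, 0.4]
grip_width: 0.0285
finger_force: 0.0
```

```bash
python3 - <<'E'
from h import *
st()
a=robot.grab_frame("side");b=robot.grab_frame("top")
A=cv2.resize(a["image"][120:250,210:350],None,fx=4,fy=4,interpolation=2);B=cv2.resize(b["image"][130:230,180:300],None,fx=4,fy=4,interpolation=2)
B=cv2.copyMakeBorder(B,0,520-400,0,0,0)
C=cv2.resize(np.hstack([A,B]),None,fx=.76,fy=.76);cv2.imwrite("pics/c1.png",C[:,:,::-1])
E
```

```text
t 2.8 p [ 0.5892 -0.0407  0.1127] yaw -8.19 F [1.3 0.3 0.4] M [ 0.04 -0.02  0.02] w 0.0285 ff 0.0 q [-0.2   0.4  -0.12  1.05 -0.    1.51]
```

View pics/c1.png

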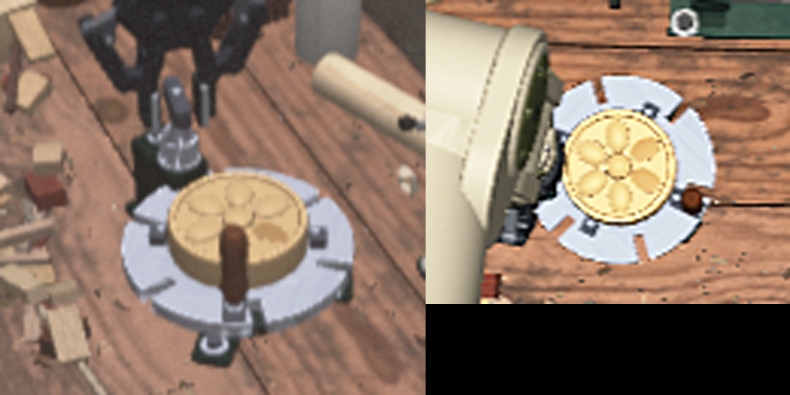

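The side crop shows the bar at (177,100), centred between the open fingers. In the top crop the plate's notches show at (600,90), (563,230), (640,245) and elsewhere. I'll close on the bar.

{"api": "servo_tool", "payload": {
  "motion": [
    {"gripper":0.018,"dx":0.0,"dy":0.0,"dz":0,"ax":0,"ay":0,"az":0},
    {"gripper":0.016,"dx":0,"dy":0,"dz":0,"ax":0,"ay":0,"az":0},
    {"gripper":0.012,"dx":0,"dy":0,"dz":0,"ax":0,"ay":0,"az":0},
    {"gripper":0.01,"dx":0,"dy":0,"dz":0,"ax":0,"ay":0,"az":0},
    {"gripper":0.01,"dx":0,"dy":0,"dz":0,"ax":0,"ay":0,"az":0},
    {"gripper":0.01,"dx":0,"dy":0,"dz":0,"ax":0,"ay":0,"az":0},
    {"gripper":0.01,"dx":0,"dy":0,"dz":0,"ax":0,"ay":0,"az":0},
    {"gripper":0.01,"dx":0,"dy":0,"dz":0,"ax":0,"ay":0,"az":0}
  ]
}}

```text
time_s: 3.57
position: [0.5902, -0.041, 0.1144]
eef_rot: [[0.142, 0.99, 0.001], [0.99, -0.142, -0.001], [-0.0, 0.001, -1.0]]
force: [-1.9, -0.8, 5.0]
grip_width: 0.0131
finger_force: 59.9
```

```bash
python3 - <<'E'
from h import *
np.set_printoptions(precision=3,suppress=True)
st()
f=robot.grab_frame("top"); C=np.array([.608,-.110])
# sample brightness along ring r=70..84 in image by projecting world pts
T=np.linalg.inv(f["pose"])
def proj(P):
    p=P@T[:3,:3].T+T[:3,3]; q=p*[1,-1,-1]
    return cv2.projectPoints(q,np.zeros(3),np.zeros(3),f["mtx"],f["D"])[0][:,0]
g=cv2.cvtColor(f["image"],cv2.COLOR_RGB2HSV)[:,:,1].astype(np.float32)
A=np.arange(0,360,1.); S=0
for r in(.068,.072,.076,.08):
    P=np.stack([C[0]+r*np.cos(np.radians(A)),C[1]+r*np.sin(np.radians(A)),0*A+.046],1)
    u=proj(P).astype(np.float32); S=S+cv2.remap(g,u[:,:1],u[:,1:],1)[:,0]/4
for a in range(0,360,30): print(a,S[a:a+30].astype(int))
E
```

```text
t 3.5667 p [ 0.59  -0.041  0.114] yaw -8.19 F [-1.9 -0.8  5. ] M [0.04 0.42 0.04] w 0.0131 ff 59.882776737213135 q [-0.2   0.4  -0.12  1.05 -0.    1.51]
0 [ 17  17  17  17  16  17  17  18  19  21  23  33  67 117 141 141 135 110
  65  30  16  19  21  20  18  18  18  18  18  18]
30 [18 18 18 18 18 18 18 18 18 19 20 19 19 21 23 23 22 17 18 21 23 21 22 28
 35 38 38 38 39 41]
60 [48 54 53 51 50 50 52 54 54 53 53 54 55 52 48 46 45 46 50 53 54 54 52 50
 50 50 50 50 50 50]
90 [51 53 59 65 74 85 81 64 46 43 41 42 43 45 48 50 49 45 44 47 62 89 93 78
 55 36 22 17 18 19]
120 [ 19  18  18  18  18  18  18  18  18  18  21  23  26  36  64 100 120 125
 125 124 102  63  38  28  23  21  18  17  17  17]
150 [17 18 18 17 17 17 17 17 17 18 18 18 18 18 18 18 18 18 18 18 18 18 18 18
 18 18 18 18 18 18]
180 [ 18  18  18  17  17  17  18  18  18  18  20  23  24  24  34  68 106 118
 123 123 111  72  34  23  22  21  19  18  17  17]
210 [17 16 17 17 17 17 17 17 17 17 18 17 17 17 17 17 17 17 18 18 17 17 17 17
 17 17 18 20 28 52]
240 [103 148 189 207 206 203 196 195 197 201 204 201 193 189 193 189 180 159
 136 113  77  39  23  19  18  17  17  17  17  17]
270 [17 17 17 17 17 17 17 17 17 17 18 18 18 18 18 18 18 18 17 18 18 18 18 18
 18 18 19 18 18 18]
300 [ 19  19  19  19  19  19  20  20  22  23  23  29  52  93 140 158 150 129
  84  47  33  24  19  17  17  18  19  20  20  20]
330 [20 20 20 20 20 21 20 20 20 19 19 18 18 18 18 18 19 19 19 18 18 19 19 19
 19 18 18 18 17 17]
```

{"api": "servo_tool", "payload": {
  "motion": [
    {"gripper":0.01,"dx":0,"dy":0,"dz":-0.001,"ax":0,"ay":0,"az":0},
    {"gripper":0.01,"dx":0,"dy":0,"dz":-0.002,"ax":0,"ay":0,"az":0},
    {"gripper":0.01,"dx":0,"dy":0,"dz":-0.003,"ax":0,"ay":0,"az":0},
    {"gripper":0.01,"dx":0,"dy":0,"dz":-0.004,"ax":0,"ay":0,"az":0},
    {"gripper":0.01,"dx":0,"dy":0,"dz":-0.005,"ax":0,"ay":0,"az":0},
    {"gripper":0.01,"dx":0,"dy":0,"dz":-0.006,"ax":0,"ay":0,"az":0},
    {"gripper":0.01,"dx":0,"dy":0,"dz":-0.006,"ax":0,"ay":0,"az":0},
    {"gripper":0.01,"dx":0,"dy":0,"dz":-0.006,"ax":0,"ay":0,"az":0}
  ]
}}

```text
time_s: 4.28
position: [0.5899, -0.0408, 0.119]
eef_rot: [[0.142, 0.99, -0.0], [0.99, -0.142, -0.0], [-0.0, -0.0, -1.0]]
force: [4.3, -0.5, -11.7]
grip_width: 0.0131
finger_force: 58.4
```

```bash
python3 -c "
from h import *
st()"
```

```text
t 4.2833 p [ 0.5899 -0.0408  0.119 ] yaw -8.19 F [  4.3  -0.5 -11.7] M [-0.34 -1.14  0.  ] w 0.0131 ff 58.443891406059265 q [-0.2   0.4  -0.11  1.06 -0.    1.51]
```

{"api": "servo_tool", "payload": {
  "motion": [
    {"gripper":0.01,"dx":0,"dy":0,"dz":0,"ax":0,"ay":0,"az":5},
    {"gripper":0.01,"dx":0,"dy":0,"dz":0,"ax":0,"ay":0,"az":10},
    {"gripper":0.01,"dx":0,"dy":0,"dz":0,"ax":0,"ay":0,"az":15},
    {"gripper":0.01,"dx":0,"dy":0,"dz":0,"ax":0,"ay":0,"az":20},
    {"gripper":0.01,"dx":0,"dy":0,"dz":0,"ax":0,"ay":0,"az":25},
    {"gripper":0.01,"dx":0,"dy":0,"dz":0,"ax":0,"ay":0,"az":30},
    {"gripper":0.01,"dx":0,"dy":0,"dz":0,"ax":0,"ay":0,"az":35},
    {"gripper":0.01,"dx":0,"dy":0,"dz":0,"ax":0,"ay":0,"az":35}
  ]
}}

```text
time_s: 4.95
position: [0.5878, -0.0399, 0.1183]
eef_rot: [[0.686, 0.728, -0.004], [0.728, -0.686, 0.001], [-0.002, -0.004, -1.0]]
force: [-0.5, 1.4, -11.5]
grip_width: 0.0131
finger_force: 58.6
```

```bash
python3 -c "
from h import *
st()"
```

```text
t 4.95 p [ 0.5878 -0.0399  0.1183] yaw -43.29 F [ -0.5   1.4 -11.5] M [ 0.16 -0.08  0.02] w 0.0131 ff 58.5827511548996 q [-0.2   0.4  -0.11  1.06  0.    2.12]
```

{"api": "servo_tool", "payload": {
  "motion": [
    {"gripper":0.01,"dx":0,"dy":0,"dz":-0.0005,"ax":0,"ay":0,"az":5},
    {"gripper":0.01,"dx":0,"dy":0,"dz":-0.0005,"ax":0,"ay":0,"az":10},
    {"gripper":0.01,"dx":0,"dy":0,"dz":-0.0005,"ax":0,"ay":0,"az":15},
    {"gripper":0.01,"dx":0,"dy":0,"dz":-0.0005,"ax":0,"ay":0,"az":20},
    {"gripper":0.01,"dx":0,"dy":0,"dz":-0.0005,"ax":0,"ay":0,"az":25},
    {"gripper":0.01,"dx":0,"dy":0,"dz":-0.0005,"ax":0,"ay":0,"az":30},
    {"gripper":0.01,"dx":0,"dy":0,"dz":-0.0005,"ax":0,"ay":0,"az":35},
    {"gripper":0.01,"dx":0,"dy":0,"dz":-0.0005,"ax":0,"ay":0,"az":35}
  ]
}}

```text
time_s: 5.62
position: [0.5866, -0.0381, 0.1183]
eef_rot: [[0.979, 0.205, -0.006], [0.205, -0.979, 0.005], [-0.005, -0.006, -1.0]]
force: [-1.7, 6.8, -11.3]
grip_width: 0.0131
finger_force: 58.7
```

```bash
python3 -c "
from h import *
st()"
```

```text
t 5.6167 p [ 0.5866 -0.0381  0.1183] yaw -78.15 F [ -1.7   6.8 -11.3] M [ 1.31  0.29 -0.02] w 0.0131 ff 58.74020576477051 q [-0.2   0.4  -0.11  1.07  0.    2.73]
```

{"api": "servo_tool", "payload": {
  "motion": [
    {"gripper":0.01,"dx":0,"dy":-0.001,"dz":0,"ax":0,"ay":0,"az":-0.5},
    {"gripper":0.01,"dx":0,"dy":-0.001,"dz":0,"ax":0,"ay":0,"az":-1},
    {"gripper":0.01,"dx":0,"dy":-0.001,"dz":0.0005,"ax":0,"ay":0,"az":-1},
    {"gripper":0.01,"dx":0,"dy":-0.001,"dz":0.001,"ax":0,"ay":0,"az":-1},
    {"gripper":0.01,"dx":0,"dy":-0.001,"dz":0.0015,"ax":0,"ay":0,"az":-1},
    {"gripper":0.01,"dx":0,"dy":-0.001,"dz":0.002,"ax":0,"ay":0,"az":-1},
    {"gripper":0.01,"dx":0,"dy":-0.001,"dz":0.0025,"ax":0,"ay":0,"az":-1},
    {"gripper":0.01,"dx":0,"dy":-0.001,"dz":0.003,"ax":0,"ay":0,"az":-1}
  ]
}}

```text
time_s: 6.28
position: [0.5867, -0.038, 0.1156]
eef_rot: [[0.974, 0.225, -0.006], [0.225, -0.974, 0.003], [-0.005, -0.004, -1.0]]
force: [-3.8, 6.1, -9.5]
grip_width: 0.0134
finger_force: 58.9
```

```bash
python3 -c "
from h import *
st()"
```

```text
t 6.2833 p [ 0.5867 -0.038   0.1156] yaw -77.01 F [-3.8  6.1 -9.5] M [ 1.21  0.73 -0.  ] w 0.0134 ff 58.85453939437866 q [-0.2   0.4  -0.12  1.06  0.    2.71]
```

{"api": "servo_tool", "payload": {
  "motion": [
    {"gripper":0.01,"dx":-0.0005,"dy":-0.001,"dz":0.001,"ax":0,"ay":0,"az":0},
    {"gripper":0.01,"dx":-0.0005,"dy":-0.001,"dz":0.002,"ax":0,"ay":0,"az":0},
    {"gripper":0.01,"dx":-0.0005,"dy":-0.001,"dz":0.003,"ax":0,"ay":0,"az":0},
    {"gripper":0.01,"dx":-0.0005,"dy":-0.001,"dz":0.004,"ax":0,"ay":0,"az":0},
    {"gripper":0.01,"dx":-0.0005,"dy":-0.001,"dz":0.005,"ax":0,"ay":0,"az":0},
    {"gripper":0.01,"dx":-0.0005,"dy":-0.001,"dz":0.006,"ax":0,"ay":0,"az":0},
    {"gripper":0.01,"dx":-0.0005,"dy":-0.001,"dz":0.006,"ax":0,"ay":0,"az":0},
    {"gripper":0.01,"dx":-0.0005,"dy":-0.001,"dz":0.006,"ax":0,"ay":0,"az":0}
  ]
}}

```text
time_s: 6.95
position: [0.5868, -0.038, 0.1101]
eef_rot: [[0.975, 0.224, -0.004], [0.224, -0.975, 0.002], [-0.004, -0.003, -1.0]]
force: [-4.0, 4.5, -8.5]
grip_width: 0.0129
finger_force: 59.1
```

```bash
python3 -c "
from h import *
st()"
```

```text
t 6.95 p [ 0.5868 -0.038   0.1101] yaw -77.08 F [-4.   4.5 -8.5] M [0.96 0.91 0.07] w 0.0129 ff 59.063950181007385 q [-0.2   0.4  -0.13  1.04  0.    2.71]
```

{"api": "servo_tool", "payload": {
  "motion": [
    {"gripper":0.01,"dx":-0.0005,"dy":-0.001,"dz":0.0005,"ax":0,"ay":0,"az":0},
    {"gripper":0.01,"dx":-0.0005,"dy":-0.001,"dz":0.001,"ax":0,"ay":0,"az":0},
    {"gripper":0.01,"dx":-0.0005,"dy":-0.001,"dz":0.0015,"ax":0,"ay":0,"az":0},
    {"gripper":0.01,"dx":-0.0005,"dy":-0.001,"dz":0.002,"ax":0,"ay":0,"az":0},
    {"gripper":0.01,"dx":-0.0005,"dy":-0.001,"dz":0.002,"ax":0,"ay":0,"az":0},
    {"gripper":0.03,"dx":-0.0005,"dy":-0.001,"dz":0.002,"ax":0,"ay":0,"az":0},
    {"gripper":0.045,"dx":-0.0005,"dy":-0.001,"dz":0.002,"ax":0,"ay":0,"az":0},
    {"gripper":0.045,"dx":-0.0005,"dy":-0.001,"dz":0.002,"ax":0,"ay":0,"az":0}
  ]
}}

```text
time_s: 7.62
position: [0.5906, -0.039, 0.1109]
eef_rot: [[0.975, 0.222, 0.006], [0.222, -0.975, -0.002], [0.005, 0.003, -1.0]]
force: [-0.1, -0.2, 0.1]
grip_width: 0.0447
finger_force: 0.0
```

```bash
python3 -c "
from h import *
st()"
```

```text
t 7.6167 p [ 0.5906 -0.039   0.1109] yaw -77.19 F [-0.1 -0.2  0.1] M [ 0.07 -0.01 -0.02] w 0.0447 ff 0.0 q [-0.2   0.4  -0.13  1.04 -0.    2.72]
```

{"api": "servo_tool", "payload": {
  "motion": [
    {"gripper":0.05,"dx":0,"dy":0,"dz":-0.02,"ax":0,"ay":0,"az":0},
    {"gripper":0.05,"dx":0,"dy":0,"dz":-0.045,"ax":0,"ay":0,"az":0},
    {"gripper":0.05,"dx":0,"dy":0.02,"dz":-0.06,"ax":0,"ay":0,"az":-7},
    {"gripper":0.05,"dx":0,"dy":0.045,"dz":-0.06,"ax":0,"ay":0,"az":-14},
    {"gripper":0.05,"dx":-0.01,"dy":0.07,"dz":-0.06,"ax":0,"ay":0,"az":-21},
    {"gripper":0.05,"dx":-0.02,"dy":0.09,"dz":-0.06,"ax":0,"ay":0,"az":-28},
    {"gripper":0.05,"dx":-0.03,"dy":0.11,"dz":-0.06,"ax":0,"ay":0,"az":-35},
    {"gripper":0.05,"dx":-0.04,"dy":0.13,"dz":-0.06,"ax":0,"ay":0,"az":-42}
  ]
}}

```text
time_s: 8.28
position: [0.5791, -0.1758, 0.1704]
eef_rot: [[0.571, 0.821, 0.004], [0.821, -0.571, -0.002], [0.0, 0.004, -1.0]]
force: [0.1, -0.4, -0.2]
grip_width: 0.0501
finger_force: 0.0
```

```bash
python3 m.py; python3 -c "
from h import *
st();go(.575,-.1775,.094,-26)"
```

```text
top disc 0 ((0.0, 0.0), 0.0) ring 111 ((0.6265236139297485, -0.0405142605304718), 0.06316866725683212)
knob 316 [ 0.4481 -0.085   0.0881] [ 0.6127 -0.0064  0.694 ]
  z 0.088 0.103 17 [ 0.5928 -0.0287  0.0982] ((0.5913717150688171, -0.028084656223654747), (0.016432084143161774, 0.0440952442586422), 43.52390670776367)
  z 0.119 0.15 86 [ 0.5937 -0.0382  0.1334] ((0.5919053554534912, -0.03846607729792595), (0.04263262078166008, 0.014060750603675842), 11.549511909484863)
handle 5263 [ 0.4465 -0.2362  0.0899] [ 0.7541 -0.13    0.6931]
  z 0.088 0.103 9 [ 0.7508 -0.1765  0.0954] ((0.7497102618217468, -0.1774406135082245), (0.01211797259747982, 0.0035724558401852846), 63.012020111083984)
side disc 595 ((0.6062815189361572, -0.10846905410289764), 0.05285128951072693) ring 1573 ((0.5696003437042236, -0.09758558124303818), 0.12476762384176254)
knob 95 [ 0.5688 -0.0508  0.0888] [ 0.6138 -0.0118  0.1362]
  z 0.088 0.103 59 [ 0.582  -0.0393  0.0973] ((0.5825157761573792, -0.03148312121629715), (0.012749441899359226, 0.0389244444668293), 8.482495307922363)
  z 0.105 0.119 12 [ 0.5837 -0.0396  0.11
[... 289 characters left out ...]
0.2374  0.0882] [ 0.7534 -0.1304  0.5377]
  z 0.088 0.103 62 [ 0.6268 -0.1794  0.0953] ((0.6596517562866211, -0.17793436348438263), (0.18757328391075134, 0.01596091315150261), 0.5317553281784058)
  z 0.105 0.119 60 [ 0.5884 -0.1807  0.1115] ((0.6588941812515259, -0.17973200976848602), (0.18673638999462128, 0.013008596375584602), 0.034126173704862595)
  z 0.119 0.15 50 [ 0.5736 -0.1779  0.1237] ((0.5735096335411072, -0.1771167814731598), (0.016859102994203568, 0.016923323273658752), 83.18045806884766)
t 8.3833 p [ 0.5787 -0.1778  0.1702] yaw -35.27 F [ 0.3 -0.3 -0.5] M [ 0.02 -0.02 -0.04] w 0.0501 ff 0.0 q [-0.43  0.39  0.01  1.18 -0.    1.76]
d [-0.0019 -0.0036  0.0762] a [ 0.26  0.05 -9.27]
```

{"api": "servo_tool", "payload": {
  "motion": [
    {"gripper":0.05,"dx":-0.002,"dy":-0.003,"dz":0.015,"ax":0,"ay":0,"az":-5},
    {"gripper":0.05,"dx":-0.002,"dy":-0.003,"dz":0.03,"ax":0,"ay":0,"az":-9},
    {"gripper":0.05,"dx":-0.002,"dy":-0.003,"dz":0.05,"ax":0,"ay":0,"az":-9},
    {"gripper":0.05,"dx":-0.002,"dy":-0.003,"dz":0.065,"ax":0,"ay":0,"az":-9},
    {"gripper":0.05,"dx":-0.002,"dy":-0.003,"dz":0.076,"ax":0,"ay":0,"az":-9},
    {"gripper":0.035,"dx":-0.002,"dy":-0.003,"dz":0.076,"ax":0,"ay":0,"az":-9},
    {"gripper":0.03,"dx":-0.002,"dy":-0.003,"dz":0.076,"ax":0,"ay":0,"az":-9},
    {"gripper":0.026,"dx":-0.002,"dy":-0.003,"dz":0.076,"ax":0,"ay":0,"az":-9}
  ]
}}

```text
time_s: 9.05
position: [0.5754, -0.1739, 0.094]
eef_rot: [[0.441, 0.897, 0.002], [0.897, -0.441, -0.001], [-0.0, 0.002, -1.0]]
force: [0.3, -1.3, -0.3]
grip_width: 0.0259
finger_force: 0.0
```

```bash
python3 -c "
from h import *
st()"
```

```text
t 9.05 p [ 0.5754 -0.1739  0.094 ] yaw -26.2 F [ 0.3 -1.3 -0.3] M [ 0.02 -0.03  0.  ] w 0.0259 ff 0.0 q [-0.43  0.43 -0.12  1.01 -0.    1.6 ]
```

{"api": "servo_tool", "payload": {
  "motion": [
    {"gripper":0.024,"dx":-0.0015,"dy":0.001,"dz":0,"ax":0,"ay":0,"az":0},
    {"gripper":0.023,"dx":-0.0034,"dy":0.001,"dz":0,"ax":0,"ay":0,"az":0},
    {"gripper":0.023,"dx":-0.0034,"dy":0.001,"dz":0,"ax":0,"ay":0,"az":0},
    {"gripper":0.023,"dx":-0.0034,"dy":-0.001,"dz":0,"ax":0,"ay":0,"az":1.5},
    {"gripper":0.023,"dx":-0.0033,"dy":-0.003,"dz":0,"ax":0,"ay":0,"az":3},
    {"gripper":0.023,"dx":-0.0032,"dy":-0.005,"dz":0,"ax":0,"ay":0,"az":4.5},
    {"gripper":0.023,"dx":-0.003,"dy":-0.0068,"dz":0,"ax":0,"ay":0,"az":6},
    {"gripper":0.023,"dx":-0.0028,"dy":-0.0088,"dz":0,"ax":0,"ay":0,"az":7.5}
  ]
}}

```text
time_s: 9.72
position: [0.5677, -0.1737, 0.0935]
eef_rot: [[0.556, 0.831, 0.005], [0.831, -0.556, -0.002], [0.001, 0.005, -1.0]]
force: [6.4, -2.6, -4.5]
grip_width: 0.023
finger_force: 3.4
```

```bash
cat >> h.py <<'E'
C=np.array([.608,-.110])
def pol():
    s=robot.get_state(); p=np.array(s["position"][:2])-C; a=np.degrees(np.arctan2(p[1],p[0]))%360
    t=np.radians(a-90); F=np.array(s["force"]); print("ang",round(a,1),"r",round(float(np.hypot(*p)),4),"Ft(cw)",round(F[0]*np.cos(t)+F[1]*np.sin(t),1),"Fr",round(F[0]*np.cos(t+np.pi/2)+F[1]*np.sin(t+np.pi/2),1),end=" "); st()
E
python3 -c "
from h import *
pol()"
```

```text
ang 237.7 r 0.0753 Ft(cw) -6.8 Fr -1.2 t 9.7167 p [ 0.5677 -0.1737  0.0935] yaw -33.79 F [ 6.4 -2.6 -4.5] M [-0.49 -1.05  0.02] w 0.023 ff 3.4025993943214417 q [-0.43  0.42 -0.15  1.   -0.    1.73]
```

{"api": "servo_tool", "payload": {
  "motion": [
    {"gripper":0.023,"dx":0,"dy":-0.0015,"dz":0,"ax":0,"ay":0,"az":1.1},
    {"gripper":0.023,"dx":0,"dy":-0.003,"dz":0,"ax":0,"ay":0,"az":2.2},
    {"gripper":0.023,"dx":0.0001,"dy":-0.0044,"dz":0,"ax":0,"ay":0,"az":3.4},
    {"gripper":0.023,"dx":0.0002,"dy":-0.0059,"dz":0,"ax":0,"ay":0,"az":4.5},
    {"gripper":0.023,"dx":0.0004,"dy":-0.0073,"dz":0,"ax":0,"ay":0,"az":5.6},
    {"gripper":0.023,"dx":0.0005,"dy":-0.0088,"dz":0,"ax":0,"ay":0,"az":6.7},
    {"gripper":0.023,"dx":0.0007,"dy":-0.0103,"dz":0,"ax":0,"ay":0,"az":7.9},
    {"gripper":0.023,"dx":0.0009,"dy":-0.0117,"dz":0,"ax":0,"ay":0,"az":9}
  ]
}}

```text
time_s: 10.38
position: [0.5582, -0.1668, 0.0935]
eef_rot: [[0.679, 0.734, 0.004], [0.734, -0.679, -0.003], [0.001, 0.005, -1.0]]
force: [4.9, -4.2, -4.4]
grip_width: 0.023
finger_force: 3.3
```

```bash
python3 -c "
from h import *
pol()"
```

```text
ang 228.8 r 0.0756 Ft(cw) -6.5 Fr -0.1 t 10.3833 p [ 0.5582 -0.1668  0.0935] yaw -42.8 F [ 4.9 -4.2 -4.4] M [-0.78 -0.95 -0.05] w 0.023 ff 3.251178190112114 q [-0.43  0.4  -0.18  0.99 -0.    1.89]
```

{"api": "servo_tool", "payload": {
  "motion": [
    {"gripper":0.023,"dx":0,"dy":-0.0015,"dz":0,"ax":0,"ay":0,"az":1.1},
    {"gripper":0.023,"dx":0,"dy":-0.003,"dz":0,"ax":0,"ay":0,"az":2.2},
    {"gripper":0.023,"dx":0.0001,"dy":-0.0044,"dz":0,"ax":0,"ay":0,"az":3.4},
    {"gripper":0.023,"dx":0.0002,"dy":-0.0059,"dz":0,"ax":0,"ay":0,"az":4.5},
    {"gripper":0.023,"dx":0.0004,"dy":-0.0073,"dz":0,"ax":0,"ay":0,"az":5.6},
    {"gripper":0.023,"dx":0.0005,"dy":-0.0088,"dz":0,"ax":0,"ay":0,"az":6.7},
    {"gripper":0.023,"dx":0.0006,"dy":-0.0096,"dz":0,"ax":0,"ay":0,"az":7.4},
    {"gripper":0.023,"dx":0.0007,"dy":-0.0104,"dz":0,"ax":0,"ay":0,"az":8}
  ]
}}

```text
time_s: 11.05
position: [0.5506, -0.1594, 0.0934]
eef_rot: [[0.775, 0.632, 0.003], [0.632, -0.775, -0.004], [0.0, 0.005, -1.0]]
force: [3.1, -6.0, -3.4]
grip_width: 0.0231
finger_force: 3.1
```

```bash
cat > k.py <<'E'
from h import *
pol(); f=robot.grab_frame("side"); P=pts(f,np.ones((420,560),bool)); K=np.array([.5905,-.038])
Q=P[(np.hypot(*(P[:,:2]-K).T)<.03)&(P[:,2]<.16)]; print("knob top",np.round(np.percentile(Q[Q[:,2]>.112,2],[50,80,95,100]),4))
E
python3 k.py
```

```text
ang 220.7 r 0.0758 Ft(cw) -6.5 Fr 1.6 t 11.05 p [ 0.5506 -0.1594  0.0934] yaw -50.79 F [ 3.1 -6.  -3.4] M [-0.93 -0.61 -0.02] w 0.0231 ff 3.108668401837349 q [-0.42  0.38 -0.2   0.98 -0.    2.04]Traceback (most recent call last):
  File "k.py", line 3, in <module>
    Q=P[(np.hypot(*(P[:,:2]-K).T)<.03)&(P[:,2]<.16)]; print("knob top",np.round(np.percentile(Q[Q[:,2]>.112,2],[50,80,95,100]),4))
                                                                                ~~~~~~~~~~~~~^^^^^^^^^^^^^^^^^^^^^^^^^^^^^^^^^
    return _quantile_unchecked(
        a, q, axis, out, overwrite_input, method, keepdims, weights)
    return _ureduce(a,
                    func=_quantile_ureduce_func,
    ...<5 lines>...
                    overwrite_input=overwrite_input,
                    method=method)
    r = func(a, **kwargs)
    result = _quantile(arr,
                       quantiles=q,
    ...<2 lines>...
                       out=out,
                       weights=wgt)
    slices_having_nans = np.isnan(arr[-1, ...])
                                  ~~~^^^^^^^^^
IndexError: index -1 is out of bounds for axis 0 with size 0
```

{"api": "servo_tool", "payload": {
  "motion": [
    {"gripper":0.023,"dx":0,"dy":-0.0007,"dz":0,"ax":0,"ay":0,"az":0.5},
    {"gripper":0.023,"dx":0,"dy":-0.0013,"dz":0,"ax":0,"ay":0,"az":1},
    {"gripper":0.023,"dx":0,"dy":-0.002,"dz":0,"ax":0,"ay":0,"az":1.5},
    {"gripper":0.023,"dx":0.0001,"dy":-0.0026,"dz":0,"ax":0,"ay":0,"az":2},
    {"gripper":0.023,"dx":0.0001,"dy":-0.0033,"dz":0,"ax":0,"ay":0,"az":2.5},
    {"gripper":0.023,"dx":0.0001,"dy":-0.0039,"dz":0,"ax":0,"ay":0,"az":3},
    {"gripper":0.023,"dx":0.0001,"dy":-0.0046,"dz":0,"ax":0,"ay":0,"az":3.5},
    {"gripper":0.023,"dx":0.0002,"dy":-0.0052,"dz":0,"ax":0,"ay":0,"az":4}
  ]
}}

```text
time_s: 11.77
position: [0.5472, -0.1554, 0.0934]
eef_rot: [[0.817, 0.577, 0.003], [0.577, -0.817, -0.004], [0.0, 0.005, -1.0]]
force: [2.8, -5.8, -2.6]
grip_width: 0.0229
finger_force: 3.0
```

```bash
python3 - <<'E'
from h import *
pol(); f=robot.grab_frame("top"); P=pts(f,np.ones((420,560),bool)); K=np.array([.5905,-.038])
Q=P[(np.hypot(*(P[:,:2]-K).T)<.03)&(P[:,2]<.16)]; print(len(Q), np.percentile(Q[:,2],[50,80,95,100]) if len(Q) else "")
E
```

```text
ang 216.8 r 0.0759 Ft(cw) -6.3 Fr 1.2 t 11.7667 p [ 0.5472 -0.1554  0.0934] yaw -54.79 F [ 2.8 -5.8 -2.6] M [-1.01 -0.41 -0.02] w 0.0229 ff 2.989056408405304 q [-0.42  0.38 -0.21  0.98 -0.    2.11]
231 [0.09734069 0.1334483  0.13681314 0.14213988]
```

{"api": "servo_tool", "payload": {
  "motion": [
    {"gripper":0.023,"dx":0,"dy":-0.0004,"dz":0,"ax":0,"ay":0,"az":0.3},
    {"gripper":0.023,"dx":0,"dy":-0.0008,"dz":0,"ax":0,"ay":0,"az":0.6},
    {"gripper":0.023,"dx":0,"dy":-0.0012,"dz":0,"ax":0,"ay":0,"az":0.9},
    {"gripper":0.023,"dx":0,"dy":-0.0016,"dz":0,"ax":0,"ay":0,"az":1.2},
    {"gripper":0.023,"dx":0,"dy":-0.002,"dz":0,"ax":0,"ay":0,"az":1.5},
    {"gripper":0.023,"dx":0,"dy":-0.0023,"dz":0,"ax":0,"ay":0,"az":1.7},
    {"gripper":0.023,"dx":0,"dy":-0.0025,"dz":0,"ax":0,"ay":0,"az":1.9},
    {"gripper":0.023,"dx":0,"dy":-0.0026,"dz":0,"ax":0,"ay":0,"az":2}
  ]
}}

```text
time_s: 12.48
position: [0.5455, -0.1532, 0.0934]
eef_rot: [[0.836, 0.548, 0.002], [0.548, -0.836, -0.004], [0.0, 0.004, -1.0]]
force: [3.3, -5.3, -2.5]
grip_width: 0.0229
finger_force: 2.8
```

```bash
sed -i '2,$d' k.py; cat >> k.py <<'E'
pol(); f=robot.grab_frame("top"); P=pts(f,np.ones((420,560),bool)); K=np.array([.5905,-.038])
Q=P[(np.hypot(*(P[:,:2]-K).T)<.03)&(P[:,2]<.16)]; print(len(Q), np.percentile(Q[:,2],[50,80,95,100]) if len(Q) else "")
E
python3 k.py
```

```text
ang 214.6 r 0.076 Ft(cw) -6.2 Fr 0.3 t 12.4833 p [ 0.5455 -0.1532  0.0934] yaw -56.77 F [ 3.3 -5.3 -2.5] M [-1.01 -0.41 -0.03] w 0.0229 ff 2.83941350877285 q [-0.41  0.37 -0.22  0.98 -0.    2.15]
211 [0.09663328 0.13375339 0.13696277 0.13854167]
```

{"api": "servo_tool", "payload": {
  "motion": [
    {"gripper":0.023,"dx":0,"dy":-0.0004,"dz":0,"ax":0,"ay":0,"az":0.3},
    {"gripper":0.023,"dx":0,"dy":-0.0007,"dz":0,"ax":0,"ay":0,"az":0.5},
    {"gripper":0.023,"dx":0,"dy":-0.001,"dz":0,"ax":0,"ay":0,"az":0.8},
    {"gripper":0.023,"dx":0,"dy":-0.0013,"dz":0,"ax":0,"ay":0,"az":1},
    {"gripper":0.023,"dx":0,"dy":-0.0016,"dz":0,"ax":0,"ay":0,"az":1.2},
    {"gripper":0.023,"dx":0,"dy":-0.0018,"dz":0,"ax":0,"ay":0,"az":1.4},
    {"gripper":0.023,"dx":0,"dy":-0.002,"dz":0,"ax":0,"ay":0,"az":1.5},
    {"gripper":0.023,"dx":0,"dy":-0.002,"dz":0,"ax":0,"ay":0,"az":1.5}
  ]
}}

```text
time_s: 13.2
position: [0.5443, -0.1515, 0.0934]
eef_rot: [[0.851, 0.526, 0.002], [0.526, -0.851, -0.004], [0.0, 0.004, -1.0]]
force: [2.1, -5.0, -2.3]
grip_width: 0.0227
finger_force: 2.6
```

```bash
python3 k.py
```

```text
ang 213.1 r 0.076 Ft(cw) -5.3 Fr 1.0 t 13.2 p [ 0.5443 -0.1515  0.0934] yaw -58.27 F [ 2.1 -5.  -2.3] M [-0.94 -0.34 -0.  ] w 0.0227 ff 2.625768631696701 q [-0.41  0.37 -0.22  0.97 -0.    2.18]
199 [0.09807781 0.13373612 0.13708339 0.13924119]
```

{"api": "servo_tool", "payload": {
  "motion": [
    {"gripper":0.023,"dx":0,"dy":-0.0004,"dz":0,"ax":0,"ay":0,"az":0.3},
    {"gripper":0.023,"dx":0,"dy":-0.0007,"dz":0,"ax":0,"ay":0,"az":0.5},
    {"gripper":0.023,"dx":0,"dy":-0.001,"dz":0,"ax":0,"ay":0,"az":0.8},
    {"gripper":0.023,"dx":0,"dy":-0.0013,"dz":0,"ax":0,"ay":0,"az":1},
    {"gripper":0.023,"dx":0,"dy":-0.0016,"dz":0,"ax":0,"ay":0,"az":1.2},
    {"gripper":0.023,"dx":0,"dy":-0.0018,"dz":0,"ax":0,"ay":0,"az":1.4},
    {"gripper":0.023,"dx":0,"dy":-0.002,"dz":0,"ax":0,"ay":0,"az":1.5},
    {"gripper":0.023,"dx":0,"dy":-0.002,"dz":0,"ax":0,"ay":0,"az":1.5}
  ]
}}

```text
time_s: 13.92
position: [0.5418, -0.1472, 0.0927]
eef_rot: [[0.863, 0.505, -0.0], [0.505, -0.863, 0.001], [0.0, -0.001, -1.0]]
force: [-0.5, 0.2, 0.5]
grip_width: 0.023
finger_force: 0.0
```

```bash
python3 k.py
```

```text
ang 209.3 r 0.076 Ft(cw) 0.4 Fr 0.4 t 13.9167 p [ 0.5418 -0.1472  0.0927] yaw -59.67 F [-0.5  0.2  0.5] M [-0.03 -0.08  0.01] w 0.023 ff 0.0 q [-0.41  0.37 -0.23  0.98  0.    2.2 ]
171 [0.0906199  0.12563456 0.12869819 0.13351861]
```

The plunger has dropped home: the knob is 8 mm lower and the drag is gone. I'll let go and retreat.

{"api": "servo_tool", "payload": {
  "motion": [
    {"gripper":0.035,"dx":0,"dy":0,"dz":0,"ax":0,"ay":0,"az":0},
    {"gripper":0.05,"dx":0,"dy":0,"dz":0,"ax":0,"ay":0,"az":0},
    {"gripper":0.05,"dx":0,"dy":0,"dz":0,"ax":0,"ay":0,"az":0},
    {"gripper":0.05,"dx":0,"dy":0,"dz":-0.02,"ax":0,"ay":0,"az":0},
    {"gripper":0.05,"dx":0,"dy":0,"dz":-0.05,"ax":0,"ay":0,"az":0},
    {"gripper":0.05,"dx":0,"dy":0,"dz":-0.08,"ax":0,"ay":0,"az":0},
    {"gripper":0.05,"dx":-0.03,"dy":0.02,"dz":-0.11,"ax":0,"ay":0,"az":0},
    {"gripper":0.05,"dx":-0.06,"dy":0.04,"dz":-0.12,"ax":0,"ay":0,"az":0}
  ]
}}

```text
time_s: 14.63
position: [0.5126, -0.2115, 0.2164]
eef_rot: [[0.861, 0.509, 0.005], [0.509, -0.861, -0.002], [0.003, 0.004, -1.0]]
force: [1.4, -0.9, 0.7]
grip_width: 0.0501
finger_force: 0.0
```

{"api": "servo_tool", "payload": {
  "motion": [
    {"gripper":0.05,"dx":-0.01,"dy":0.025,"dz":0,"ax":0,"ay":0,"az":0},
    {"gripper":0.05,"dx":-0.02,"dy":0.05,"dz":0,"ax":0,"ay":0,"az":0},
    {"gripper":0.05,"dx":-0.04,"dy":0.075,"dz":0,"ax":0,"ay":0,"az":0},
    {"gripper":0.05,"dx":-0.05,"dy":0.1,"dz":0,"ax":0,"ay":0,"az":0},
    {"gripper":0.05,"dx":-0.06,"dy":0.12,"dz":0,"ax":0,"ay":0,"az":0},
    {"gripper":0.05,"dx":-0.06,"dy":0.12,"dz":0,"ax":0,"ay":0,"az":0},
    {"gripper":0.05,"dx":-0.06,"dy":0.12,"dz":0,"ax":0,"ay":0,"az":0},
    {"gripper":0.05,"dx":-0.06,"dy":0.12,"dz":0,"ax":0,"ay":0,"az":0}
  ]
}}

```text
time_s: 15.3
position: [0.5192, -0.3454, 0.2123]
eef_rot: [[0.863, 0.505, -0.001], [0.505, -0.863, 0.001], [-0.0, -0.001, -1.0]]
force: [-1.0, 0.1, 0.8]
grip_width: 0.0498
finger_force: 0.0
```

```bash
python3 k.py; python3 - <<'E'
from h import *
a=robot.grab_frame("side");b=robot.grab_frame("top")
A=cv2.resize(a["image"][120:250,210:350],None,fx=4,fy=4,interpolation=2);B=cv2.resize(b["image"][130:230,180:300],None,fx=4,fy=4,interpolation=2)
B=cv2.copyMakeBorder(B,0,120,0,0,0)
cv2.imwrite("pics/c2.png",cv2.resize(np.hstack([A,B]),None,fx=.76,fy=.76)[:,:,::-1])
E
```

```text
ang 249.3 r 0.2516 Ft(cw) 1.0 Fr 0.3 t 15.3 p [ 0.5192 -0.3454  0.2123] yaw -59.69 F [-1.   0.1  0.8] M [ 0.01 -0.03 -0.03] w 0.0498 ff 0.0 q [-0.72  0.42  0.15  1.3   0.    1.9 ]
390 [0.07782904 0.12237115 0.12914281 0.13302268]
```

View pics/c2.png

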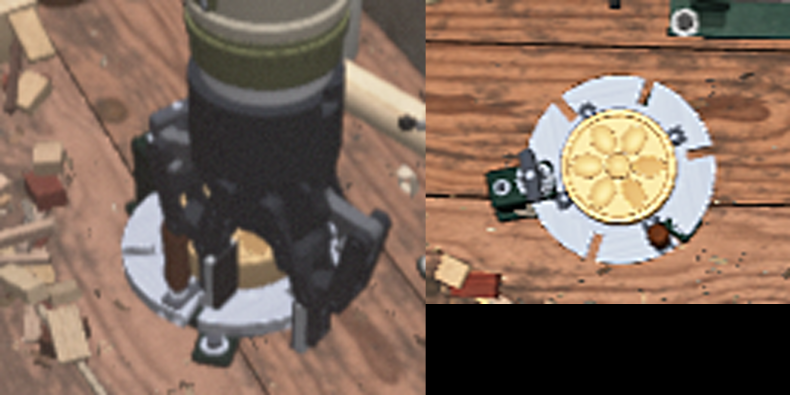

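The top crop shows a notch lined up under the plunger at (540,178), the handle moved round to (660,235), and the gripper clear. The knob is still 8 mm down, so I'm handing in.

```bash
python3 -c "
from station import robot
print(robot.sign_off())"
```

```text
the job is handed in; nothing more can be done
None
```

The plunger knob is set in its deep slot, the table was turned clockwise about 32° until the plunger dropped 8 mm into the next notch, and the job was handed in at about 15 s with the robot clear. The system gave no verdict back.

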